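# Open the finishing case and take off a push-and-turn safety cap

## Task

Open the lid of the supply case by the bar on its front until the lid rests on its stop, then take the push-and-turn safety cap off the square bottle that stands in the case: press the cap down, twist it anticlockwise until it is free, and lift it. Leave the bottle standing in its foam pocket and the other two containers standing in theirs. Finish while still holding the cap level in the gripper, lifted a few centimetres straight above the bottle's mouth and touching nothing else.

Things in the scene. Friction and masses are not known exactly. Their poses are not given: they have to be found in the camera images.
- supply_case: Heavy grey case, 155 mm deep (x), 215 wide (y), lower half 80 high, lid 60 more; stays put, latches undone. Origin: centre of its underside, +x from front to hinge side, z up. Black foam inside, face 55 mm above the table, with a front row of three 51 mm square pockets, centres at x = -0.0355, y = -0.064, 0, +0.064, floors 10 mm above the table.
- lid (a joint): Angle of the case's lid: 0 closed, grows as its front rises, 1.68 rad (96 degrees) is open against its stop. The lid weighs 0.3 kg; let go below about 0.95 rad it falls slowly shut, beyond about 1.2 rad it sinks back onto the stop by itself and stays.
- lid_hinge (a point): Middle of the lid's hinge line, on the case's rear upper edge, 80 mm above the table. Axes as the case's: the hinge line runs along y.
- lid_bar (a point): Middle of the round steel bar pull on the lid's front: 100 mm long, along the case's y, about 10 mm thick, 35 mm clear of the lid's front face, on a post at each end. Lid closed: 190 mm in front of the hinge line, 26 mm above it (106 mm above the table). It moves and turns with the lid; it can be pinched from above and turns between the pads as the lid rises.
- bottle: White square plastic bottle, 48 by 48 mm, 110 mm tall to its mouth, 0.25 to 0.5 kg, loose in one of the three pockets (any of them), which keeps it from turning; the tall one with the wide ribbed cap. Origin: centre of its foot; z up. Three lugs on its neck lock the cap.
- bottle_mouth (a point): Centre of the bottle's mouth (top rim of its neck), 110 mm above its foot, 120 mm above the table while the bottle stands in its pocket. On the bottle, the cap covers the mouth: the cap's lower rim is then 22 mm below this point.
- cap: White ribbed safety cap, 48 mm across, 33 high; origin: centre of its lower rim, z up. Locked by a spring: press it down 3.5 mm or more (10 N; best 5 mm, 12 N; bottoms at 5.8) and, pressing on, turn it anticlockwise from above: free at 0.9 to 1.35 rad (best 1.15; a stop follows), then lift it straight off. Grip its ribbed side from above, fingertips above its rim (bottle shoulder below).
- eyelet_jar: Small glass jar with a black lid, 45 mm across, 56 mm tall, standing in another of the three pockets. Origin: centre of its foot.
- oil_bottle: Small round white bottle with a black cap, 32 mm across, 83 mm tall, standing in the third pocket. Origin: centre of its foot.

How it is judged:
On the way, in this order (a step that is already met when the one before it is completed fails the run):
1. the lid rests open on its stop, not held by the robot (value of joint lid above 1.6 rad and contact force between supply_case and the arm below 0.5 N and contact force between supply_case and the fingers below 0.5 N), for 0.2 s.
2. the cap is pressed down out of its lock (z of cap in the frame of bottle_mouth below -0.0245 m and horizontal distance between cap and bottle_mouth below 0.006 m), for 0.1 s.
At the end, for the whole second after the job is handed in: Lid open past 1.6 rad. Cap gripped (over 1 N), at rest, within 0.3 rad of level, lower rim 15 to 120 mm above the mouth, axis within 30 mm of it, touching neither bottle nor case. Bottle upright (0.12 rad), lifted under 6 mm; jar and oil bottle still standing in their pockets (value of joint lid above 1.6 rad and z of cap in the frame of bottle_mouth between 0.015 and 0.12 m and horizontal distance between cap and bottle_mouth below 0.03 m and angle between each of cap, eyelet_jar's own z axis and vertical below 0.3 rad and linear speed of cap below 0.03 m/s and contact force between cap and the fingers above 1 N and contact force between cap and bottle below 0.1 N and contact force between cap and supply_case below 0.1 N and z of bottle in the frame of supply_case below 0.016 m and angle between bottle's own z axis and vertical below 0.12 rad and angle between oil_bottle's own z axis and vertical below 0.45 rad and z of each of eyelet_jar, oil_bottle in the frame of supply_case below 0.025 m); the arm keeps its last pose, push and grip.
It fails at once if the bottle is pulled up out of its pocket (by 25 mm) (z of bottle in the frame of supply_case above 0.035 m).
It also fails if it takes over 58 s, if anything falls off the work surface, if the arm or the gripper's body presses on something with over 40 N, if the wrist force passes 120 N, or if a joint passes its speed limit or range.

## Robot

A 6-joint arm with a two-finger parallel gripper is mounted at the origin on a cart in front of the work surface, level with it; the furniture and walls round the work are solid. World frame = base frame: x ahead of the robot, y to its left, z up, the work surface at z = 0. Lengths are in m, angles in rad, forces in N, time in s.
With the tool pointing down it reaches from about 0.275 to 1 m from the base axis. Payload 8.4 kg.
Tool frame: the origin (TCP) lies on the centre line of the jaws, within the pads' length; the fingertips stand 17 mm ahead of it and the grasp point (between the pads) lies 2 mm behind it (bot.tcp_to_tips is the z of the fingertips in the tool frame, in m); z points along the fingers, y is the line along which they close (so a half turn about z gives the same grasp; the last joint's range is limited). The gripper opens to 85 mm and grips with 20 to 120 N. Pads are 22 mm wide; open, the fingers measure 114 mm over their backs; the gripper's body (76 mm by 85 mm) begins 54 mm behind the grasp point. The pads swing forward as they close: fully open they stand 13 mm farther back than shut.
Start: joints at [-1.168, 0.353, 1.633, -0, 1.155, -0.002], TCP at [0.246, -0.574, 0.248] pointing down, gripper open.
Joint ranges: [-2.63, 2.63], [-0.92, 2.1], [0.06, 2.66], [-1.3, 4.44], [0, 2.69], [-3.02, 3.02]. Speed limits (rad/s): [2.22, 2.22, 2.79, 3.14, 3.14, 3.14].

## Interface

Orientations are given as a unit quaternion [x, y, z, w].
In Python, from workcell import bot, hand, kinematics, get_obs, vision, hand_in gives the robot as it stands. The module is installed in compiled form; this text tells all that it offers. Calls block until the motion is done:
- bot.reach(position, orientation): joint-space move of the TCP to a pose.
- bot.servo_line(position, ori=None, velocity=0.15): straight line of the TCP; ori=None keeps the orientation; velocity is the mean speed in m/s.
- bot.goto_joints(angles): joint-space move.
- hand.move_gripper(opening, strength=None): finger opening in m; strength is the grip in N (None keeps the last); returns when the fingers have stopped.
- bot.dwell(seconds).
- kinematics.solve_ik(position, orientation): joint angles nearest the present ones, or None.
- get_obs(): the state.
- vision.read_camera(name): name is "side" or "top"; returns a dict with "frame" (384x512x3 uint8, red, green, blue), "intrinsics" (3x3 intrinsics, pixels), "dist" ([k1, k2, p1, p2, k3] as OpenCV has them; the pictures are not rectified), "view" (4x4, takes a point from world to camera coordinates). Camera axes: x right, y down, z forward; pixel columns grow to the right and rows downward; lengths in m; the calibration is good to about 2 mm. A picture is of the moment at which its call begins. There is no depth.
A pose or a line that the arm cannot do raises bot.IKError and nothing moves.
- hand_in(): hands the job in; it is judged then, once.
The state is a dict: "time_s": time; "joint_pos": joint angles; "joint_vel": joint speeds; "joint_efforts": joint torques, N m; "position": TCP position; "orientation": TCP orientation; "wrist_force": force on the tool from outside, world axes, zero at the start; "ft_torque": the same for the moment, N m; "gripper_width": finger opening in m; "grip_force": force on a finger pad.
Only numpy, scipy, OpenCV 4.12 (cv2) and the standard library are available. Lean on these libraries where they do the work, as an engineer would, in place of code of your own. Each camera call takes 0.05 s, during which the arm holds its last target. There are 200 camera calls.

## Working session

There is one attempt and no reset: what is moved stays moved. The work goes in short steps, each a Python script; the robot and the scene stay as the last script left them, time stands still between calls to the robot, and variables do not carry over. Pictures are saved under pics/ and viewed, at most 10 in all, crops included, and the job is handed in when it is done.

```bash
mkdir -p pics
python3 - <<'E'
from workcell import *
import cv2,numpy as np
np.set_printoptions(precision=4,suppress=True)
ims=[]
for n in("side","top"):
    c=vision.read_camera(n); ims.append(c["frame"]); cv2.imwrite(f"pics/{n}0.png",c["frame"][:,:,::-1])
    print(n,c["intrinsics"],c["dist"],c["view"])
o=get_obs();print(o,bot.tcp_to_tips)
E
```

```text
side [[424.1128   0.     252.9932]
 [  0.     424.1128 192.1804]
 [  0.       0.       1.    ]] [-0.0116  0.      0.      0.      0.    ] [[-0.8362 -0.5483  0.0079  0.4591]
 [-0.4839  0.7312 -0.4808  0.299 ]
 [ 0.2579 -0.4059 -0.8768  0.8016]
 [ 0.      0.      0.      1.    ]]
top [[438.2896   0.     258.2364]
 [  0.     438.2896 187.6122]
 [  0.       0.       1.    ]] [-0.1266  0.      0.      0.      0.    ] [[ 0.034  -0.9994  0.002   0.0237]
 [-0.9717 -0.0335 -0.2338  0.5607]
 [ 0.2338  0.006  -0.9723  0.8096]
 [ 0.      0.      0.      1.    ]]
{'time_s': 0.1, 'joint_pos': array([-1.1684,  0.3536,  1.634 , -0.    ,  1.1552, -0.0024]), 'joint_vel': array([ 0.0005, -0.0012, -0.0008,  0.0002, -0.0021,  0.0003]), 'joint_efforts': array([  0.0001, -60.6354, -34.2821,  -0.0001,   0.004 ,   0.    ]), 'position': array([ 0.246 , -0.5741,  0.2476]), 'orientation': array([ 0.9796,  0.201 , -0.0001, -0.0006]), 'wrist_force': array([-0.3908, -0.5708,  0.1506]), 'ft_torque': array([-0.0118, -0.0469, -0.0097]), 'grip_force': 0.0, 'gripper_width': 0.08535293047128308} 0.017
```

View pics/side0.png

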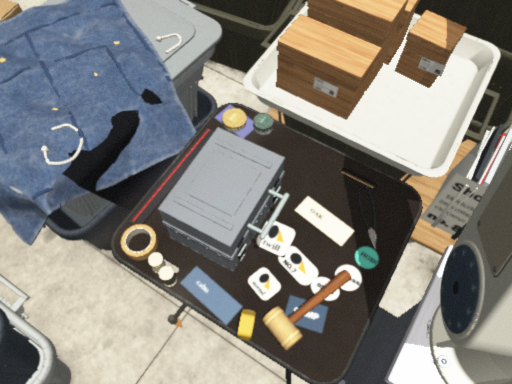

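View pics/top0.png

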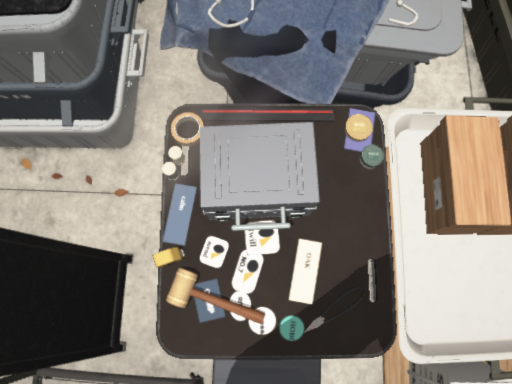

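The case is closed: in the top view the lid's corners are near (201,127), (315,123), (317,208), (203,210), and the bar runs from (234,226) to (290,224). In the side view the bar lies near (284,195)–(245,255). I'll crop closer to refine these.

```bash
cat > h.py <<'E'
from workcell import *
import cv2,numpy as np
from scipy.spatial.transform import Rotation as R
np.set_printoptions(precision=4,suppress=True)
def cam(n,save=None):
    c=vision.read_camera(n)
    if save: cv2.imwrite(save,c["frame"][:,:,::-1])
    return c
def ray(c,px):
    u=cv2.undistortPoints(np.array(px,float).reshape(-1,1,2),c["intrinsics"],np.array(c["dist"]))[:,0]
    V=c["view"];Rt=V[:3,:3].T
    return -Rt@V[:3,3],np.c_[u,np.ones(len(u))]@Rt.T
def plane(c,px,z):
    o,d=ray(c,px); return o+d*((z-o[2])/d[:,2])[:,None]
def proj(c,P):
    return cv2.projectPoints(np.array(P,float).reshape(-1,1,3),cv2.Rodrigues(c["view"][:3,:3])[0],c["view"][:3,3],c["intrinsics"],np.array(c["dist"]))[0][:,0]
def tri(c1,p1,c2,p2):
    o1,d1=ray(c1,p1);o2,d2=ray(c2,p2);out=[]
    for a,b in zip(d1,d2):
        s=np.linalg.lstsq(np.c_[a,-b],o2-o1,rcond=None)[0]
        x,y=o1+s[0]*a,o2+s[1]*b; out.append([*(x+y)/2,np.linalg.norm(x-y)])
    return np.array(out)
def down(yaw):  # tool z down, tool y at angle yaw (world) 
    y=np.array([np.cos(yaw),np.sin(yaw),0]);z=np.array([0,0,-1.]);x=np.cross(y,z)
    return R.from_matrix(np.c_[x,y,z]).as_quat()
def st():
    o=get_obs();print("t%.2f"%o["time_s"],"pos",o["position"],"F",o["wrist_force"],"M",o["ft_torque"],"w%.4f g%.1f"%(o["gripper_width"],o["grip_force"]),"q",o["joint_pos"]);return o
E
python3 - <<'E'
from h import *
t=cam("top");s=cam("side")
px=[(201,127),(315,123),(317,208),(203,210)]
P=plane(t,px,0.14);print(P)
print([np.linalg.norm(P[i]-P[(i+1)%4]) for i in range(4)])
b=plane(t,[(234,226),(290,224)],0.106);print(b)
def crop(f,x,y,w,h): return cv2.resize(f[y:y+h,x:x+w,::-1],None,fx=4,fy=4,interpolation=cv2.INTER_CUBIC)
cv2.imwrite("pics/c1.png",np.hstack([crop(t["frame"],190,110,140,130)[:, :],np.zeros((520,4,3),np.uint8)]))
cv2.imwrite("pics/c2.png",crop(s["frame"],150,120,150,150))
E
```

```text
[[ 0.6564  0.1549  0.14  ]
 [ 0.6721 -0.0613  0.14  ]
 [ 0.5076 -0.0653  0.14  ]
 [ 0.4969  0.1408  0.14  ]]
[np.float64(0.21681364324617688), np.float64(0.16447876107313206), np.float64(0.20630593305191944), np.float64(0.16014934436572287)]
[[ 0.4748  0.0853  0.106 ]
 [ 0.4821 -0.0192  0.106 ]]
```

View pics/c1.png

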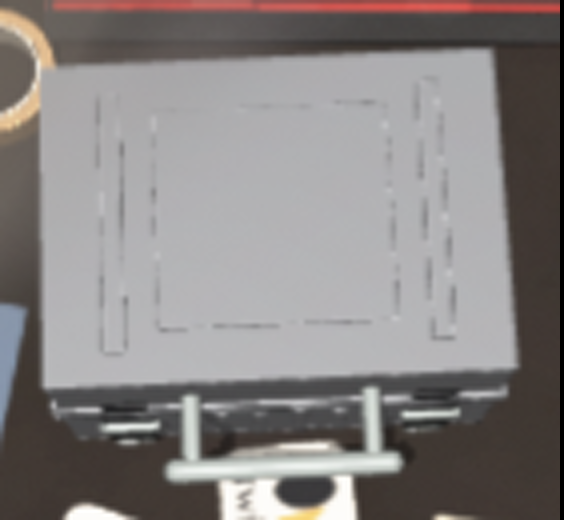

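View pics/c2.png

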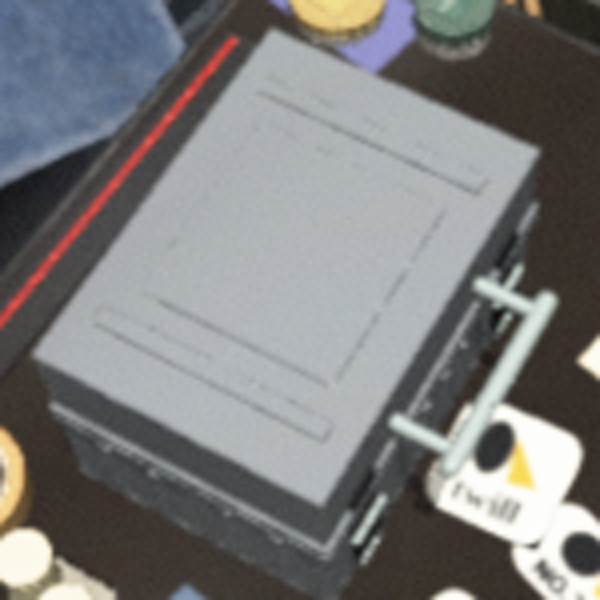

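Top-view lid corners are (200,127), (313.2,122.2), (319.2,201.5), (200.8,207), with bar ends at (232,228) and (290,225.5). Side-view lid corners are (158.7,209.2), (218.7,127.5), (285,157.5), (230.7,246.2), with bar ends at (287,195) and (262.5,235.5).

Run:
```python
from h import *
t=cam("top");s=cam("side")
T=[(200,127),(313.2,122.2),(319.2,201.5),(200.8,207),(232.8,227.8),(289.5,225.2)]
S=[(158.7,209.2),(218.7,127.5),(285,157.5),(230.7,246.2),(262.7,235),(287,195)]
P=tri(t,T,s,S);print(P)
from scipy.optimize import least_squares
M=np.array([[.0775,.1075,.14],[.0775,-.1075,.14],[-.0775,-.1075,.14],[-.0775,.1075,.14],[-.1125,.05,.106],[-.1125,-.05,.106]])
def w(p): return np.c_[M[:,:2]@np.array([[np.cos(p[2]),np.sin(p[2])],[-np.sin(p[2]),np.cos(p[2])]])+p[:2],M[:,2]]
f=lambda p:np.r_[proj(t,w(p))-T,proj(s,w(p))-S].ravel()
r=least_squares(f,[.58,.04,0],loss="soft_l1");print(r.x,w(r.x));print(r.fun.reshape(-1,2))
```

```text
[[ 0.6578  0.1575  0.1342  0.0015]
 [ 0.675  -0.0587  0.134   0.0019]
 [ 0.5202 -0.0698  0.1362  0.0008]
 [ 0.5024  0.1453  0.1384  0.0003]
 [ 0.4707  0.087   0.1144  0.0013]
 [ 0.4811 -0.0189  0.0973  0.0002]]
[0.5876 0.0442 0.0794] [[ 0.6564  0.1575  0.14  ]
 [ 0.6734 -0.0568  0.14  ]
 [ 0.5189 -0.0691  0.14  ]
 [ 0.5019  0.1452  0.14  ]
 [ 0.4715  0.0851  0.106 ]
 [ 0.4795 -0.0146  0.106 ]]
[[-0.3505 -0.0236]
 [-0.5554  0.0454]
 [-0.0751  0.4699]
 [-0.0815  0.209 ]
 [ 1.2414 -0.0683]
 [-2.0072  0.1319]
 [-0.3358 -1.2237]
 [-0.4821 -1.044 ]
 [ 0.3402 -0.6012]
 [ 0.1547 -0.2566]
 [ 0.3771  0.9317]
 [-0.1362 -0.1024]]
```

```bash
cat >> h.py <<'E'
C=np.array([.5876,.0442]);YAW=.0794
ux=np.array([np.cos(YAW),np.sin(YAW)]);uy=np.array([-ux[1],ux[0]])
def cw(x,y,z): return np.r_[C+x*ux+y*uy,z]
def bar(th): a=th+np.arctan2(26,190);r=np.hypot(.19,.026);return cw(.0775-r*np.cos(a),0,.08+r*np.sin(a))
E
python3 - <<'E'
from h import *
off=np.array([0,0,-.002])
for y in(YAW,YAW+np.pi):
    print(kinematics.solve_ik(bar(0)+off,down(y)),kinematics.solve_ik(bar(1.6)+off,down(y)))
q=min((down(y) for y in(YAW,YAW+np.pi)),key=lambda q:abs(kinematics.solve_ik(bar(0)+off,q)[5]))
hand.move_gripper(.026,30)
bot.reach(bar(0)+off+[0,0,.11],q)
bot.servo_line(bar(0)+off+[0,0,.045],velocity=.15);st()
cam("top","pics/t1.png");cam("side","pics/s1.png")
a=cv2.imread("pics/t1.png")[120:270,180:330];b=cv2.imread("pics/s1.png")[130:280,190:340]
cv2.imwrite("pics/a1.png",cv2.resize(np.hstack([a,b]),(800,400),interpolation=cv2.INTER_CUBIC))
E
```

```text
[ 0.0709  0.3285  2.0647 -0.      0.7484 -0.0085] [ 0.0736  0.4519  1.4416 -0.      1.2481 -0.0058]
None NoneTraceback (most recent call last):
  File "<stdin>", line 5, in <module>
  File "<stdin>", line 5, in <lambda>
TypeError: 'NoneType' object is not subscriptable
```

Run:
```python
from h import *
off=np.array([0,0,-.002]);q=down(YAW)
hand.move_gripper(.026,30)
bot.reach(bar(0)+off+[0,0,.11],q)
bot.servo_line(bar(0)+off+[0,0,.03],velocity=.15);st()
cam("top","pics/t1.png");cam("side","pics/s1.png")
a=cv2.imread("pics/t1.png")[120:270,180:330];b=cv2.imread("pics/s1.png")[130:280,190:340]
cv2.imwrite("pics/a1.png",cv2.resize(np.hstack([a,b]),(800,400),interpolation=cv2.INTER_CUBIC))
```

```text
t3.91 pos [0.4759 0.0351 0.1344] F [ 0.3744 -0.2568  0.2719] M [ 0.0423 -0.0924  0.0443] w0.0264 g0.0 q [ 0.0705  0.2779  2.0444 -0.      0.819  -0.0085]
```

View pics/a1.png

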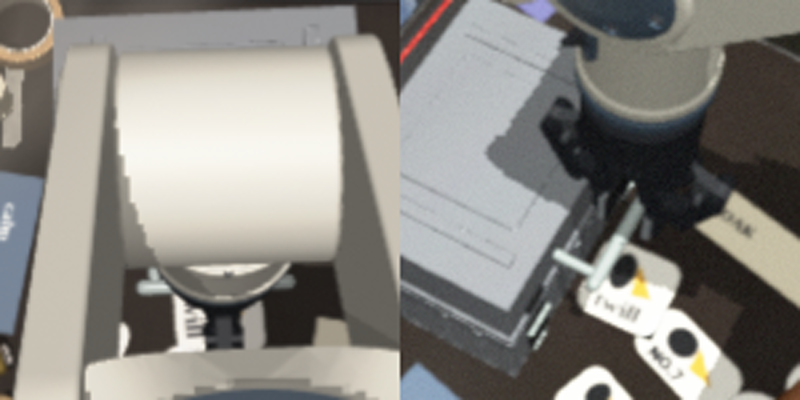

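The fingers straddle the bar at (620,200) in the side crop, and a knuckle stands over the lid's edge. I'll descend in steps and watch the wrist force.

Run:
```python
from h import *
off=np.array([0,0,-.002])
for h in(.02,.012,.006,.0):
    bot.servo_line(bar(0)+off+[0,0,h],velocity=.06);o=get_obs();print(h,o["wrist_force"])
    if abs(o["wrist_force"]).max()>8: break
else:
    hand.move_gripper(.0,30);o=st()
    if .006<o["gripper_width"]<.014:
        for th in(.08,.2):
            bot.servo_line(bar(th)+off,velocity=.06);st()
```

```text
0.02 [-0.8707 -0.3191 -0.0584]
0.012 [ 0.2582 -0.1739  0.24  ]
0.006 [-17.7024  -1.8797  44.2348]
```

Contact at 6 mm above, with upward and backward force, so the knuckle is on the lid's front edge. I'll back off and tilt the hand toward the robot instead.

```bash
cat >> h.py <<'E'
def tilt(p):
    z=np.r_[ux*np.sin(p),-np.cos(p)];y=np.r_[ux*np.cos(p),np.sin(p)];x=np.cross(y,z)
    return R.from_matrix(np.c_[x,y,z]).as_quat(),z
E
python3 - <<'E'
from h import *
bot.servo_line(bar(0)+[0,0,.03],velocity=.15);st()
q,z=tilt(.35)
hand.move_gripper(.022,30)
bot.servo_line(bar(0)-z*.035,q,velocity=.1)
for h in(.02,.012,.008,.004,.001):
    bot.servo_line(bar(0)-z*h,velocity=.06);o=get_obs();print(h,o["wrist_force"])
    if abs(o["wrist_force"]).max()>6: break
st()
E
```

```text
t5.18 pos [0.4761 0.0353 0.1365] F [-0.3659 -0.0044 -0.4804] M [-0.0106  0.0265  0.0572] w0.0261 g0.0 q [ 0.0709  0.2741  2.0436  0.      0.822  -0.0085]
0.02 [ 0.5338 -0.2479 -0.3352]
0.012 [-1.5776  0.1295  0.8771]
0.008 [-1.0775  0.4521  0.1795]
0.004 [0.5513 0.4974 0.1852]
0.001 [ 0.1347 -0.4075 -0.0884]
t7.38 pos [0.4751 0.0353 0.1068] F [ 0.1347 -0.4075 -0.0884] M [-0.0136  0.1899 -0.0097] w0.0220 g0.0 q [ 0.0683  0.2201  2.2988  0.0141  0.273  -0.024 ]
```

Run:
```python
from h import *
q,z=tilt(.35);off=z*-.001
hand.move_gripper(.0,30);o=st()
if .006<o["gripper_width"]<.014:
    g=R.from_quat(o["orientation"])
    for th in(.1,.3,.5,.7,.9,1.1,1.3,1.5):
        p=.35*max(0,1-th/1.2);qq,z=tilt(p)
        bot.servo_line(bar(th)-z*.001,qq,velocity=.1);o=get_obs();F=o["wrist_force"];print(th,F,o["gripper_width"],"%.2f"%o["time_s"])
        if abs(F).max()>25 or o["gripper_width"]<.006: break
cam("top","pics/t2.png");cam("side","pics/s2.png")
cv2.imwrite("pics/a2.png",np.hstack([cv2.imread("pics/t2.png")[60:310,130:400],cv2.imread("pics/s2.png")[60:310,130:400]]))
```

```text
t7.62 pos [0.4759 0.0353 0.1074] F [ 4.2991  0.6814 -0.8934] M [ 0.0214 -0.3139  0.0044] w0.0097 g29.3 q [ 0.0683  0.2196  2.2981  0.0141  0.2724 -0.024 ]
0.1 [ 5.9974  0.0002 -3.0779] 0.009835841313100682 7.97
0.3 [ 3.5037  0.1489 -4.6279] 0.009498470193295923 8.50
0.5 [-3.7349 -1.3135  1.3659] 0.009461737644305008 9.03
0.7 [-6.488  -0.4181  6.1252] 0.009530145849937562 9.57
0.9 [-4.728  -0.7616  5.0657] 0.009432222843264223 10.10
1.1 [-3.9366 -1.3692  7.0625] 0.00981692445879443 10.63
1.3 [-1.2483 -0.4705  6.3344] 0.009603220390490214 11.17
1.5 [ 0.4928 -1.3503  0.661 ] 0.010113333330151521 11.70
```

View pics/a2.png

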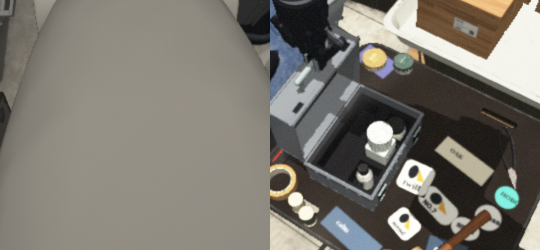

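The side crop shows the lid nearly open. The bottle with its ribbed cap is in the middle pocket (380,145), the oil bottle in the left pocket (365,175) and the jar in the right one (397,128). Next I'll release the bar and retreat.

Run:
```python
from h import *
bot.servo_line(bar(1.62),velocity=.1);st()
hand.move_gripper(.036,30)
bot.servo_line(bar(1.62)+[0,0,.07],velocity=.2)
bot.servo_line(cw(-.20,0,.35),velocity=.3)
q=get_obs()["joint_pos"].copy();q[0]-=.7;bot.goto_joints(q)
st()
t=cam("top","pics/t3.png");s=cam("side","pics/s3.png")
# expected cap-top centre in both
for c in(t,s):print(proj(c,[cw(-.0355,0,.131),cw(-.0355,0,.098)]))
a=t["frame"][130:230,205:325,::-1];b=s["frame"][150:250,185:305,::-1]
cv2.imwrite("pics/a3.png",cv2.resize(np.hstack([a,b]),None,fx=3.33,fy=3.33,interpolation=cv2.INTER_CUBIC))
```

```text
t12.18 pos [0.7001 0.0531 0.2684] F [ 1.1902 -1.0279  1.3051] M [-0.1424  0.1021 -0.0514] w0.0100 g31.9 q [ 0.0736  0.457   1.4309 -0.      1.2538 -0.0058]
t15.29 pos [ 0.3165 -0.2287  0.3496] F [-0.24    0.2575  0.0824] M [-0.0101 -0.049   0.0061] w0.0361 g0.0 q [-0.6299 -0.1283  1.9558  0.0005  1.3144 -0.0104]
[[258.9511 183.3607]
 [258.8895 187.5313]]
[[240.2675 191.6826]
 [240.5741 199.6986]]
```

View pics/a3.png

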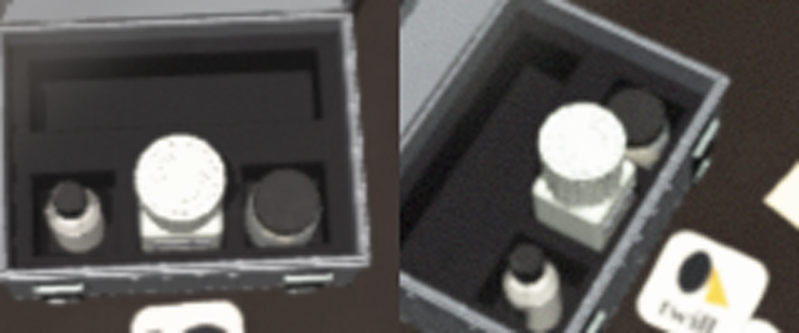

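Predicted and seen cap tops agree to about 1 px: top view (259.4,184.0), side view (239.4,192.9). The lid rests open. Now I'll grip the cap.

Run:
```python
from h import *
t=cam("top");s=cam("side")
P=tri(t,[(259.4,184.0)],s,[(239.4,192.9)])[0];print(P,cw(-.0355,0,.131))
c=(P[:2]+cw(-.0355,0,0)[:2])/2;np.save("c.npy",c)
y0=YAW-.575
print(kinematics.solve_ik([*c,.12],down(y0)),kinematics.solve_ik([*c,.12],down(y0+1.2)))
hand.move_gripper(.064,70)
bot.reach([*c,.25],down(y0))
bot.servo_line([*c,.15],velocity=.15)
for z in(.14,.13,.119):
    bot.servo_line([*c,z],velocity=.05);o=get_obs();print(z,o["wrist_force"])
    if abs(o["wrist_force"]).max()>5: break
else:
    hand.move_gripper(.0,70);st()
```

```text
[0.554  0.0407 0.1224 0.0017] [0.5522 0.0414 0.131 ]
[ 0.0713  0.4028  1.891  -0.      0.8478  0.5669] [ 0.0713  0.4028  1.891  -0.      0.8478 -0.6331]
0.14 [-0.6009 -0.654  -0.4313]
0.13 [-0.0801  0.4333  0.8589]
0.119 [-0.539  -0.6649  0.2611]
t19.44 pos [0.5531 0.0412 0.1194] F [-0.7124  1.2281  3.9347] M [ 0.0978  0.2787 -0.0082] w0.0468 g71.0 q [0.0715 0.4037 1.8914 0.0002 0.8463 0.5669]
```

Run:
```python
from h import *
c=np.load("c.npy");z=.119
for _ in range(14):
    z-=.0007;bot.servo_line([*c,z],velocity=.01);bot.dwell(.1);o=get_obs();print("%.4f %.4f"%(z,o["position"][2]),o["wrist_force"],"%.4f"%o["gripper_width"])
    if o["wrist_force"][2]>12.2: break
bot.dwell(.2);st()
```

```text
0.1183 0.1185 [-2.2383  1.1716  5.1381] 0.0468
0.1176 0.1179 [-2.9758  1.5863  6.5934] 0.0468
0.1169 0.1173 [-2.5071  1.6563  7.286 ] 0.0471
0.1162 0.1167 [-2.3433  1.14    8.7982] 0.0466
0.1155 0.1161 [-3.0137  1.0657  9.4717] 0.0468
0.1148 0.1155 [-4.0695  1.1748 10.6153] 0.0471
0.1141 0.1149 [-3.2152  1.1897 11.9428] 0.0470
0.1134 0.1143 [-4.7755  0.1257 11.401 ] 0.0467
0.1127 0.1137 [-4.1661  0.9199 13.7337] 0.0470
t22.79 pos [0.5535 0.0412 0.1137] F [-4.9068  0.5282 13.2468] M [ 0.2303  0.6837 -0.0198] w0.0466 g71.9 q [0.0715 0.4121 1.8945 0.0002 0.8341 0.5669]
```

Run:
```python
from h import *
q0=get_obs()["joint_pos"].copy()
q=kinematics.solve_ik([*np.load("c.npy"),.1127],down(YAW-.575))
for d in(.2,.4,.6,.8,.95,1.08,1.17):
    k=q.copy();k[5]-=d;bot.goto_joints(k);o=get_obs();print(d,o["wrist_force"],o["ft_torque"],"%.4f %.4f %.2f"%(o["position"][2],o["gripper_width"],o["time_s"]))
    if abs(o["ft_torque"][2])>3: break
bot.dwell(.2);st()
t=cam("top","pics/t4.png");s=cam("side","pics/s4.png")
```

```text
0.2 [-3.1727  0.2305 13.6321] [0.1368 0.5039 0.1013] 0.1139 0.0470 23.10
0.4 [-2.4598  1.6515 13.5349] [0.1968 0.3805 0.0945] 0.1140 0.0471 23.41
0.6 [-0.6348  0.9508 13.1505] [0.1274 0.1682 0.0287] 0.1141 0.0469 23.72
0.8 [-0.8735 -0.273  12.0111] [0.1622 0.0761 0.119 ] 0.1141 0.0465 24.02
0.95 [ 0.1026  0.6602 11.0464] [ 0.1146 -0.0257  0.0419] 0.1141 0.0467 24.29
1.08 [ 0.834   0.5905 12.4517] [ 0.0991 -0.0266  0.0091] 0.1142 0.0473 24.54
1.17 [ 0.1901  1.4271 12.0247] [ 0.1312 -0.0127  0.0362] 0.1142 0.0471 24.79
t24.99 pos [0.5551 0.0412 0.1142] F [-0.0172 -0.109  12.086 ] M [0.1607 0.0065 0.024 ] w0.0468 g71.8 q [ 0.0713  0.4121  1.8931 -0.0001  0.8321 -0.6031]
```

Run:
```python
from h import *
p=get_obs()["position"].copy()
for h in(.004,.008,.014):
    bot.servo_line([p[0],p[1],p[2]+h],velocity=.03);bot.dwell(.15);o=get_obs();print(h,o["wrist_force"],o["ft_torque"])
    if o["wrist_force"][2]<-2.2: print("caught");break
else: bot.servo_line([p[0],p[1],p[2]+.075],velocity=.06);bot.dwell(.3)
st()
t=cam("top","pics/t5.png");s=cam("side","pics/s5.png")
a=t["frame"][130:230,205:325,::-1];b=s["frame"][130:250,165:305,::-1]
cv2.imwrite("pics/a5.png",np.hstack([cv2.resize(a,(400,333)),cv2.resize(b,(389,333))]))
```

```text
0.004 [-1.8371  0.9132  5.3079] [ 0.1181  0.2367 -0.0209]
0.008 [ 0.0804  0.7504 -0.3465] [ 0.0912  0.0305 -0.0036]
0.014 [0.0218 0.7174 0.1815] [0.0345 0.0609 0.0098]
t27.98 pos [0.555  0.0411 0.1889] F [ 0.1992  0.2217 -0.7091] M [-0.0086  0.0148  0.0248] w0.0471 g71.7 q [ 0.0713  0.3135  1.8372 -0.      0.9913 -0.6031]
```

View pics/a5.png

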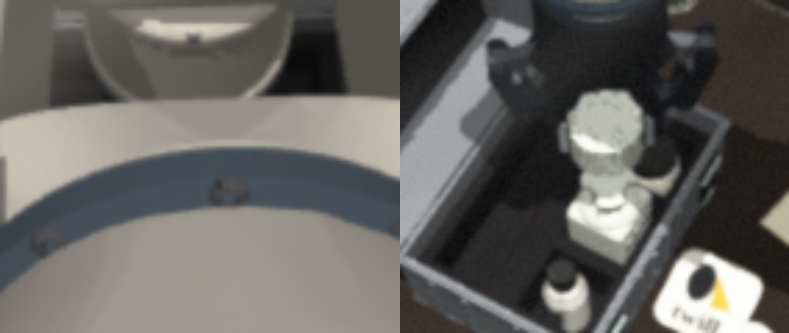

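The side crop shows the cap held level at (605,135) above the bare neck at (605,185). The bottle, the jar and the oil bottle are all standing in their pockets.

```bash
python3 -c "
from h import *
st();print(hand_in())"
```

```text
t28.08 pos [0.5551 0.0411 0.189 ] F [-0.2458 -0.5647 -0.469 ] M [ 0.0546 -0.0067 -0.0345] w0.0472 g71.7 q [ 0.0712  0.3134  1.8371 -0.      0.9913 -0.6031]
the job is handed in; nothing more can be done
None
```

I handed the job in at 28.1 s with the lid open on its stop and the cap unlocked and held about 48 mm above the bottle's mouth, all three containers standing; no verdict came back, and one early bump of the hand on the lid edge read 44 N up at the wrist, so the 40 N limit on the gripper's body may have been exceeded.

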